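Hang the parts basket in the bayonet stand and lock it

TASK

Pick up the wire basket with the hole saw in it by its handle and hang it in the round collar of the drip stand, its two lugs going down through the two open slots in the rim. Then twist it clockwise (seen from above) until the lugs drop into the locking notches, and let go; keep the hole saw in the basket and leave the other things on the tables where they are.

Things in the scene. Friction and masses are not known exactly. Their poses are not given: they have to be found in the camera images.
- basket: Loose round steel wire basket, 84 mm in diameter, about 0.25 kg, standing upright. Origin: centre of its underside; z up along its axis. Inner floor 3 mm and rim top 60 mm above the underside. Two lugs stick out of the rim along its +x and -x, and a bridge handle stands over it. Half a turn leaves it the same.
- basket_grip (a point): Middle of the basket's black grip bar, on the basket's axis, 120 mm above its underside. The bar is straight, along the basket's x (parallel to the lugs), 66 mm long, 14 mm wide, 14 mm high; its ends are held by two 6 mm wires that rise from the rim at x = +40 and -40 mm.
- basket_lug (a point): Tip of the basket's +x lug: 63 mm from the axis, 52 mm above the underside. The lugs are round level pins 10 mm thick; the other is opposite, along -x.
- hole_saw: Loose hole saw cup, 52 mm in diameter, 39 mm high, 0.16 kg, standing in the basket on its floor. Origin: centre of its underside.
- stand: Drip stand, fixed: grey base 160 mm across, 8 mm thick; four legs carry an upright aluminium collar, open at top and bottom, inner radius 48, outer 56 mm, 65 to 111 mm above the table. Origin: centre of the base's underside; z up. Two alike J-shaped slots cut through the collar, half a turn apart: notches on its +x and -x, entries 60 degrees counter-clockwise of them (from above).
- stand_entry (a point): Centre of an entry slot at the rim's top, 111 mm above the table, 52 mm from the axis, at +60 degrees from the stand's x; the other is opposite. The slot is 20 mm wide, open upward, and goes down to a ledge 87 mm above the table. A basket whose lugs rest on the ledge has its underside 40 mm above the table.
- stand_notch (a point): Floor of that slot's locking notch: 75 mm above the table, 52 mm from the axis, on the stand's +x. A level channel 16 mm high, roofed at 103 mm, leads here from the entry, 60 degrees clockwise along the ledge; the notch is 18 mm wide, 12 mm deep, and a wall ends the channel beyond it. Locked, the basket's underside is 28 mm above the table, its x along the stand's x, either way round.
- glue_bottle: Bystander: loose glue bottle, 46 mm in diameter, 129 mm high. Origin: centre of its underside.
- tape_measure: Bystander: loose tape measure, 36 x 76 x 66 mm. Origin: centre of its underside.
- masking_tape: Bystander: loose pale roll of tape lying flat, 96 mm in diameter, 25 mm high. Origin: centre of its underside.
- pliers: Bystander: loose pliers lying flat, 174 mm long, 14 mm high. Origin: centre of its underside.
- screwdriver: Bystander: loose screwdriver lying flat, 211 mm long, 26 mm high. Origin: centre of its underside.
- black_tape: Bystander: loose black roll of tape lying flat, 62 mm in diameter, 19 mm high. Origin: centre of its underside.
Not all that is in view belongs to the job. Leave any green look-alike of the hole_saw alone.

How it is judged:
By the outcome, as a careful person would: the job done as asked, in the order asked, and still so for the second after the job is handed in, with the robot touching nothing.
It also fails if it takes over 45 s, if anything falls off the work surface, if the arm or the gripper's body presses on something with over 40 N, if the wrist force passes 120 N, or if a joint passes its speed limit or range.

ROBOT

A 6-joint arm with a two-finger parallel gripper is mounted at the origin on a cart in front of the work surface, level with it; the furniture and walls round the work are solid. World frame = base frame: x ahead of the robot, y to its left, z up, the work surface at z = 0. Lengths are in mm, angles in rad, forces in N, time in s.
With the tool pointing down it reaches from about 325 to 900 mm from the base axis. Payload 6.1 kg.
Tool frame: the origin (TCP) lies at the very end of the fingers, on their centre line; the grasp point (between the pads) lies 19 mm behind it; z points along the fingers, y is the line along which they close (so a half turn about z gives the same grasp; the last joint's range is limited). The gripper opens to 85 mm and grips with 20 to 120 N. Pads are 22 mm wide; open, the fingers measure 114 mm over their backs; the gripper's body (76 mm by 85 mm) begins 54 mm behind the grasp point. The pads swing forward as they close: fully open they stand 13 mm farther back than shut.
Start: joints at [-1.273, 0.22, 1.526, -0, 1.395, -0.126], TCP at [257.009, -569.703, 231.3] pointing down, gripper open.
Joint ranges: [-2.98, 2.98], [-0.91, 2.08], [0.09, 2.57], [-1.24, 4.39], [0.2, 2.65], [-2.68, 2.68]. Speed limits (rad/s): [2.57, 2.57, 3.01, 3.14, 3.14, 3.14].

INTERFACE

Orientations are given as a 3x3 rotation matrix whose columns are the frame's x, y, z axes.
In Python, from cell import arm, eyes gives the robot as it stands.
- The arm moves only by the tool drive_tool, never from a script. Its argument "steps" is a list of rows, each an object of numbers: "wx", "wy", "wz": the turn, a rotation vector about the tool's x, y, z in rad; "tx", "ty", "tz": the shift along the tool's x, y, z in cm; "jaw": the finger opening in cm, from 0 to 8.54. In form: [{"wx": .., "wy": .., "wz": .., "tx": .., "ty": .., "tz": .., "jaw": ..}, ...]. A call has 1 to 8 rows; each row shifts and turns the commanded pose from where the row before left it, along the tool's axes as they then stand; what a row does not reach is not made up. A row lasts 1/12 s, in which the tool goes at most 41.7 mm and 7.16 degrees, less where a joint would pass 70% of its speed; a pose out of reach is approached as far as the arm can. A call is refused whole if a number of a shift passes 4.17 or a number of a turn 0.125, either way. A call with a gripper value outside its range is refused whole. The fingers move at their own pace and stop on an object; "force" is the grip in N (left out, the last holds). Time passes only in rows, so rows that do not move let the fingers close. It gives the time, the measured TCP pose, the force, the opening and the grip force at its end, in the units of the state.
- arm.sense(): the state, without advancing time (a new reading comes with each control period).
- eyes.capture(name): name is "side" or "top" or "wrist"; returns a dict with "color" (384x512x3 uint8, red, green, blue), "fx", "fy", "cx", "cy" (pixels), "extrinsics" (4x4, takes a point from camera to world coordinates); the wrist camera has in their place "tool_from_camera" (4x4, takes a point from camera to tool coordinates, whose origin is the TCP and whose axes are the flange's). Camera axes: x right, y down, z forward; pixel columns grow to the right and rows downward; lengths in mm; the calibration is good to about 2 mm. A picture is of the moment at which its call begins: read the wrist's pose just before it. There is no depth.
- arm.job_done(): hands the job in; it is judged then, once.
Trained networks look in the newest picture that a camera, given by its name, has taken for a name from the list of things; names that differ only in an ending like _2 or _b are one class to them, and where a whole thing is asked for, a point or a joint stands for the part that bears it (a point fixed in the world has none). Each returns a list of dicts, best first, with "conf" (0 to 1); they miss things now and then, are a little off and sometimes report something else, mostly with a low value. They report only what shows in the picture. A call takes as long as a camera call. They do not tell look-alikes from the thing itself.
- eyes.recognise(camera, label): "xyz" ([x, y, z] in mm, in world coordinates, good to about 4 mm: the middle of the surface that is visible of it).
- eyes.spot_point(camera, label): "xyz" ([x, y, z] in mm, in world coordinates, good to about 4 mm: a listed point, or the origin of a listed thing).
The state is a dict: "time_s": time; "qpos": joint angles; "joint_velocities": joint speeds; "tau": joint torques, N m; "tcp_pos": TCP position; "tool_rot": TCP orientation; "ft_force": force on the tool from outside, world axes, zero at the start; "moment": the same for the moment, N m; "opening": finger opening in mm; "finger_force": force on a finger pad.
Only numpy, scipy, OpenCV 4.12 (cv2) and the standard library are available. Lean on these libraries where they do the work, as an engineer would, in place of code of your own. Each camera call takes 0.05 s, during which the arm holds its last target. There are 200 camera calls.

## Working session

There is one attempt and no reset: what is moved stays moved. The work goes in short steps, Python scripts to look and compute and a tool call to move; the robot and the scene stay as the last step left them, time stands still between calls to the robot, and variables do not carry over. Pictures are saved under pics/ and viewed, at most 14 in all, crops included, and the job is handed in when it is done.

Besides the shell and the picture viewer there is one more tool, called after ">>>" as name(argument=value, ...), one argument or row to a line, values as JSON. drive_tool: Moves the arm, as the interface text tells. Its arguments: {"type":"object","properties":{"steps":{"type":"array"},"force":{"type":"number"}},"required":["steps"]}

```bash
mkdir -p pics
cat > h.py <<'E'
import numpy as np,cv2
from cell import arm,eyes
def snap(c,n=None):
    d=eyes.capture(c)
    if n: cv2.imwrite(f'pics/{n}.png',d['color'][:,:,::-1])
    return d
E
python3 - <<'E'
from h import *
s=arm.sense();print(s['time_s'],s['tcp_pos'],s['tool_rot'])
ims=[]
for c in('side','top'):
    d=snap(c);ims.append(d['color'])
    for l in('basket','hole_saw','stand','glue_bottle','masking_tape','tape_measure'):
        print(c,l,[(np.round(r['xyz']),round(r['conf'],2)) for r in eyes.recognise(c,l)[:3]])
    for l in('basket','basket_grip','basket_lug','hole_saw','stand','stand_entry','stand_notch'):
        print(c,'pt',l,[(np.round(r['xyz']),round(r['conf'],2)) for r in eyes.spot_point(c,l)[:4]])
for c,i in zip('st',ims): cv2.imwrite(f'pics/{c}0.png',i[:,:,::-1])
E
```

```text
0.0 [ 256.8229036  -569.11952851  230.18481647] [[ 9.11538898e-01  4.11213457e-01 -5.73712894e-04]
 [ 4.11213776e-01 -9.11536949e-01  1.90309046e-03]
 [ 2.59615906e-04 -1.97065962e-03 -9.99998025e-01]]
side basket [(array([510., 143.,  52.]), 0.74), (array([680., 288.,  16.]), 0.46)]
side hole_saw [(array([429., 247.,  22.]), 0.95), (array([558., 253.,  27.]), 0.76), (array([508., 139.,  32.]), 0.7)]
side stand [(array([ 444., -253.,   32.]), 0.83)]
side glue_bottle [(array([646., 405.,  74.]), 0.74), (array([374., 404.,  46.]), 0.21)]
side masking_tape [(array([ 421., -444.,   18.]), 0.73)]
side tape_measure [(array([375., 401.,  47.]), 0.9), (array([682., 290.,  18.]), 0.4)]
side pt basket [(array([519., 131.,   2.]), 0.75)]
side pt basket_grip [(array([523., 130., 121.]), 0.81)]
side pt basket_lug [(array([546., 187.,  49.]), 0.95)]
side pt hole_saw [(array([567., 247.,   0.]), 0.82), (array([518., 129.,   3.]), 0.67), (array([434., 239.,  -2.]), 0.61), (array([511.,   8.,  -1.]), 0.52)]
side pt stand [(array([ 448., -275.,   -2.]), 0.6)]
side pt stand_entry [(array([ 485., -317.,
[... 268 characters left out ...]
272.,   12.]), 0.83)]
top glue_bottle [(array([655., 382.,  74.]), 0.46)]
top masking_tape [(array([ 425., -462.,   20.]), 0.76)]
top tape_measure [(array([398., 378.,  50.]), 0.7)]
top pt basket [(array([524., 132.,   2.]), 0.86)]
top pt basket_grip [(array([518., 130., 120.]), 0.54)]
top pt basket_lug [(array([548., 187.,  51.]), 0.86)]
top pt hole_saw [(array([508.,   4.,   0.]), 0.66), (array([435., 236.,  -0.]), 0.63), (array([566., 245.,  -1.]), 0.52), (array([517., 132.,   6.]), 0.47)]
top pt stand [(array([ 453., -278.,    0.]), 0.84)]
top pt stand_entry [(array([ 478., -317.,  115.]), 0.73)]
top pt stand_notch [(array([ 428., -327.,   72.]), 0.82), (array([402., 386.,  -4.]), 0.45)]
```

View pics/s0.png

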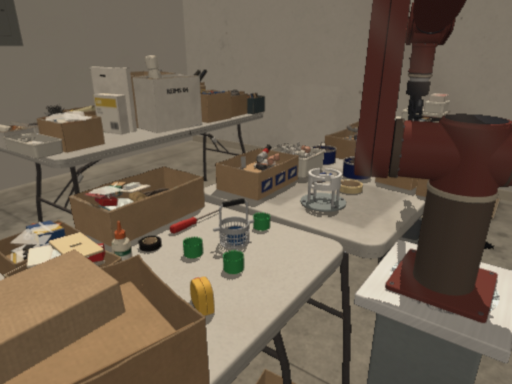

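View pics/t0.png

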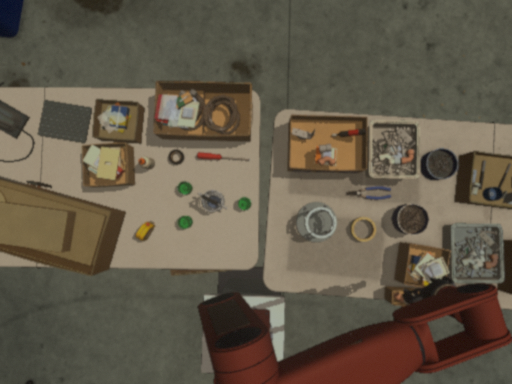

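The side view shows the basket at (234,228) and the stand at (323,188). Candidates for the hole saw are green cups at (193,247), (233,262) and (262,220), which are look-alikes to leave alone, and the cup inside the basket at (235,238), which is the one I want. In the top view the basket is at (210,202) and the stand at (320,222).

Run:
```python
import cv2,numpy as np
s=cv2.imread('pics/s0.png');t=cv2.imread('pics/t0.png')
R=lambda i,x,y,w,h:cv2.resize(i[y:y+h,x:x+w],(390,290),interpolation=cv2.INTER_CUBIC)
cv2.imwrite('pics/c1.png',np.vstack([np.hstack([R(s,195,190,80,60),R(s,290,155,80,60)]),np.hstack([R(t,170,170,80,60),R(t,280,192,80,60)])]))
```

```text
(no output)
```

View pics/c1.png

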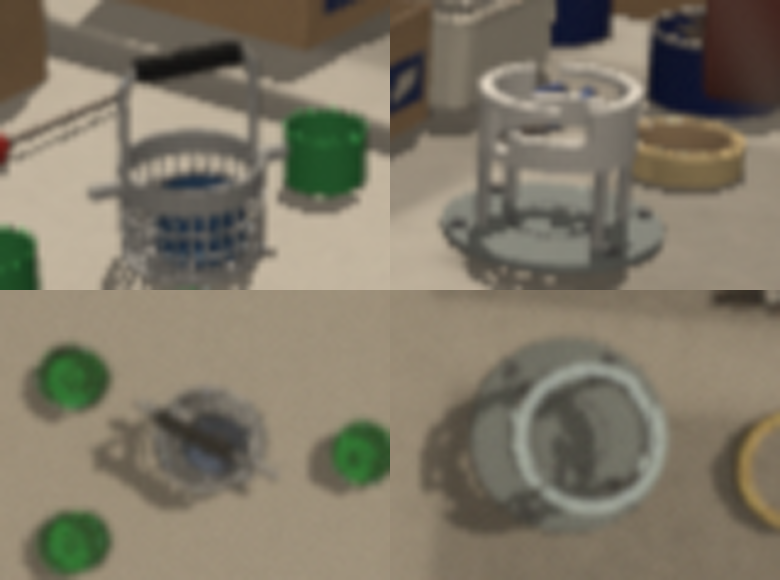

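The basket holds a blue cup, so the choice is right: the basket at (234,228) in the side view. The green cups are the decoys. The stand comes first, for a close look from the wrist camera.

>>> drive_tool(
  steps=[
    {"tx":2.9,"ty":-1.8,"tz":-1.5},
    {"tx":2.9,"ty":-1.8,"tz":-1.5},
    {"tx":2.9,"ty":-1.8,"tz":-1.5},
    {"tx":2.9,"ty":-1.8,"tz":-1.5},
    {"tx":2.9,"ty":-1.8,"tz":-1.5},
    {"tx":2.9,"ty":-1.8,"tz":-1.5},
    {"tx":2.9,"ty":-1.8,"tz":-1.5},
    {},
  ],
)

```text
$.steps[0]: bad value
```

```bash
cat >> h.py <<'E'
def pts(c,ls):
    for l in ls: print(c,l,[(np.round(r['xyz'],1).tolist(),round(r['conf'],2)) for r in eyes.spot_point(c,l)[:4]])
def go(p,yaw):  # print total shift (cm) in present tool axes and turn needed
    s=arm.sense();R=np.array(s['tool_rot']);d=R.T@(np.array(p)-s['tcp_pos'])/10
    y=np.arctan2(R[1,0],R[0,0]);e=(np.radians(yaw)-y+np.pi)%(2*np.pi)-np.pi
    print('t',round(s['time_s'],2),'tcp',np.round(s['tcp_pos'],1),'yaw',np.degrees(y).round(1),'shift',d.round(2),'wz',round(-e,3),'F',np.round(s['ft_force'],1),'open',round(s['opening'],1),'tiltcol',R[:,2].round(4),'q',np.round(s['qpos'],2))
E
python3 - <<'E'
from h import *
go([519,131,300],64)
d=snap('wrist','w1');print(d['tool_from_camera'],d['fx'],d['cx'],d['cy'])
pts('wrist',['stand','stand_entry','stand_notch'])
E
```

```text
t 1.4 tcp [ 257.  -569.7  231.3] yaw 24.3 shift [ 52.7  -53.1   -6.87] wz -0.693 F [-0.2  0.2 -0.7] open 85.4 tiltcol [-0.  0. -1.] q [-1.27  0.22  1.53 -0.    1.39 -0.13]
[[-1.02293819e-03 -9.61778572e-01 -2.73826464e-01  6.94349483e+01]
 [ 9.99999392e-01 -8.71221987e-04 -6.75664901e-04  1.27219504e+00]
 [ 4.11276387e-04 -2.73826988e-01  9.61778879e-01 -1.41978192e+02]
 [ 0.00000000e+00  0.00000000e+00  0.00000000e+00  1.00000000e+00]] 311.06282055804536 260.2040425769598 188.4060746762662
wrist stand []
wrist stand_entry []
wrist stand_notch []
```

View pics/w1.png

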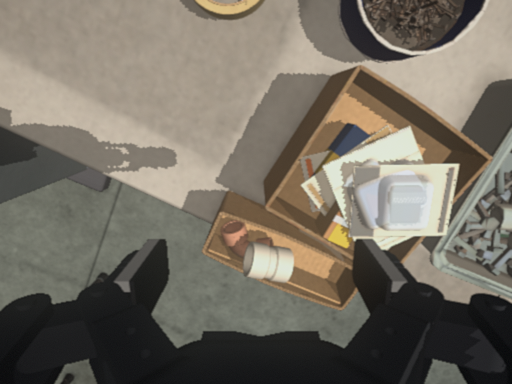

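The wrist picture shows only the start area: bins around (380,180) and a bit of the masking tape at (228,2). The move was refused, so I'll send every key.

>>> drive_tool(
  steps=[
    {"wx":0,"wy":0,"wz":0,"tx":2.9,"ty":-1.8,"tz":-1.5,"jaw":8.5},
    {"wx":0,"wy":0,"wz":0,"tx":2.9,"ty":-1.8,"tz":-1.5,"jaw":8.5},
    {"wx":0,"wy":0,"wz":0,"tx":2.9,"ty":-1.8,"tz":-1.5,"jaw":8.5},
    {"wx":0,"wy":0,"wz":0,"tx":2.9,"ty":-1.8,"tz":-1.5,"jaw":8.5},
    {"wx":0,"wy":0,"wz":0,"tx":2.9,"ty":-1.8,"tz":-1.5,"jaw":8.5},
    {"wx":0,"wy":0,"wz":0,"tx":2.9,"ty":-1.8,"tz":-1.5,"jaw":8.5},
    {"wx":0,"wy":0,"wz":0,"tx":2.9,"ty":-1.8,"tz":-1.5,"jaw":8.5},
    {"wx":0,"wy":0,"wz":0,"tx":0,"ty":0,"tz":0,"jaw":8.5},
  ],
)

```text
time_s: 2.27
tcp_pos: [394.0, -367.9, 340.7]
tool_rot: [[0.909, 0.416, 0.006], [0.416, -0.909, -0.003], [0.004, 0.005, -1.0]]
ft_force: [0.5, -1.1, 0.8]
opening: 85.3
finger_force: 0.0
```

Run:
```python
from h import *
go([519,131,300],64)
d=snap('wrist','w2')
pts('wrist',['stand','stand_entry','stand_notch'])
```

```text
t 2.27 tcp [ 394.  -367.9  340.7] yaw 24.6 shift [ 32.1  -40.2    3.99] wz -0.688 F [ 0.5 -1.1  0.8] open 85.3 tiltcol [ 0.0057 -0.0029 -1.    ] q [-0.9  -0.04  1.6   0.    1.57  0.24]
wrist stand [([453.0, -274.5, 0.4], 0.85)]
wrist stand_entry [([480.1, -321.4, 115.2], 0.85)]
wrist stand_notch [([427.1, -324.9, 76.7], 0.86)]
```

View pics/w2.png

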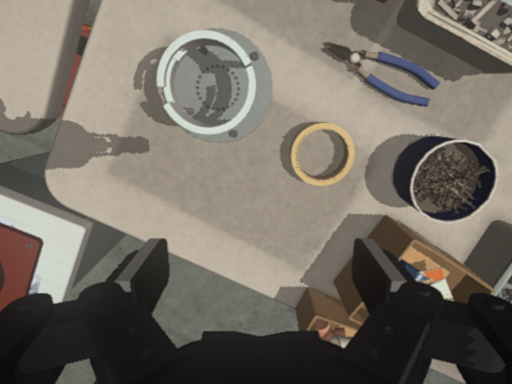

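The wrist view shows the stand at (210,85), its rim ring centred near (207,82). The masking tape is at (323,155) and the pliers at (385,72). I'll move closer for a precise rim fit.

>>> drive_tool(
  steps=[
    {"wx":0,"wy":0,"wz":0,"tx":2.6,"ty":-1.6,"tz":1.8,"jaw":8.5},
    {"wx":0,"wy":0,"wz":0,"tx":2.6,"ty":-1.6,"tz":1.8,"jaw":8.5},
    {"wx":0,"wy":0,"wz":0,"tx":2.6,"ty":-1.6,"tz":1.8,"jaw":8.5},
    {"wx":0,"wy":0,"wz":0,"tx":2.6,"ty":-1.6,"tz":1.8,"jaw":8.5},
    {"wx":0,"wy":0,"wz":0,"tx":0,"ty":0,"tz":0,"jaw":5},
    {"wx":0,"wy":0,"wz":0,"tx":0,"ty":0,"tz":0,"jaw":5},
  ],
)

```text
time_s: 2.97
tcp_pos: [457.7, -269.6, 261.8]
tool_rot: [[0.911, 0.412, -0.004], [0.412, -0.911, 0.003], [-0.003, -0.004, -1.0]]
ft_force: [-0.2, -0.7, 0.6]
opening: 63.9
finger_force: 0.0
```

```bash
cat >> h.py <<'E'
def wcam(s,d):
    T=np.eye(4);T[:3,:3]=s['tool_rot'];T[:3,3]=s['tcp_pos'];return T@np.array(d['tool_from_camera'])
def proj(T,d,P):
    q=(np.array(P)-T[:3,3])@T[:3,:3];return np.c_[d['fx']*q[:,0]/q[:,2]+d['cx'],d['fy']*q[:,1]/q[:,2]+d['cy']]
E
python3 - <<'E'
from h import *
go([519,131,300],64)
s=arm.sense();d=snap('wrist','w3');T=wcam(s,d);np.save('w3T.npy',T)
pts('wrist',['stand','stand_entry','stand_notch'])
# rim-plane unwrapped: world window 160mm, 4 px/mm, at z=111
x0,y0=452,-276
g=np.array([[x0-75,y0-75,111],[x0+75,y0-75,111],[x0+75,y0+75,111],[x0-75,y0+75,111]])
H=cv2.getPerspectiveTransform(proj(T,d,g).astype(np.float32),np.float32([[0,600],[600,600],[600,0],[0,0]]))
im=cv2.warpPerspective(d['color'],H,(600,600),flags=cv2.INTER_CUBIC)[:,:,::-1]
cv2.imwrite('pics/w3r.png',im)
E
```

```text
t 2.97 tcp [ 457.7 -269.6  261.8] yaw 24.3 shift [ 22.08 -33.99  -3.74] wz -0.692 F [-0.2 -0.7  0.6] open 63.9 tiltcol [-0.0039  0.0026 -1.    ] q [-0.68 -0.02  1.73 -0.    1.44  0.47]
wrist stand [([451.8, -277.6, 3.0], 0.88)]
wrist stand_entry [([479.1, -325.2, 110.8], 0.87)]
wrist stand_notch [([430.2, -322.4, 77.2], 0.88)]
```

View pics/w3r.png

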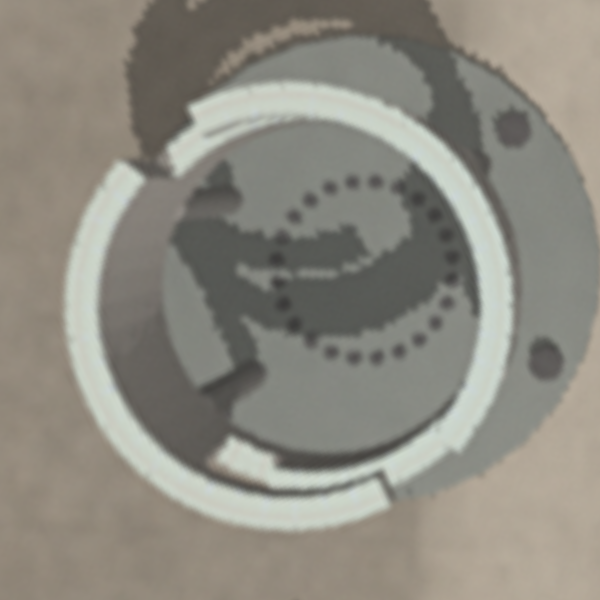

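The rectified rim (4 px/mm, z=111) has its ring centre at (289,305), which is world (449.5,-277). One slot lies between (390,500) and (455,448), about -52°. The other lies between (120,160) and (190,105), about +128°. The stand's x is therefore near -112°, in line with the networks. Next, the basket.

>>> drive_tool(
  steps=[
    {"wx":0,"wy":0,"wz":0,"tx":2.1,"ty":-3.2,"tz":-0.2,"jaw":5},
    {"wx":0,"wy":0,"wz":0,"tx":2.1,"ty":-3.2,"tz":-0.2,"jaw":5},
    {"wx":0,"wy":0,"wz":0,"tx":2.1,"ty":-3.2,"tz":-0.2,"jaw":5},
    {"wx":0,"wy":0,"wz":0,"tx":2.1,"ty":-3.2,"tz":-0.2,"jaw":5},
    {"wx":0,"wy":0,"wz":0,"tx":2.1,"ty":-3.2,"tz":-0.2,"jaw":5},
    {"wx":0,"wy":0,"wz":0,"tx":2.1,"ty":-3.2,"tz":-0.2,"jaw":5},
    {"wx":0,"wy":0,"wz":0,"tx":2.1,"ty":-3.2,"tz":-0.2,"jaw":5},
    {"wx":0,"wy":0,"wz":0,"tx":2.1,"ty":-3.2,"tz":-0.2,"jaw":5},
  ],
)

```text
time_s: 3.83
tcp_pos: [507.1, 32.6, 281.6]
tool_rot: [[0.912, 0.409, 0.002], [0.409, -0.912, -0.0], [0.002, 0.001, -1.0]]
ft_force: [-0.4, -0.6, -0.6]
opening: 50.1
finger_force: 0.0
```

>>> drive_tool(
  steps=[
    {"wx":0,"wy":0,"wz":0,"tx":1.8,"ty":-2.8,"tz":0,"jaw":5},
    {"wx":0,"wy":0,"wz":0,"tx":1.8,"ty":-2.8,"tz":0,"jaw":5},
    {"wx":0,"wy":0,"wz":-0.115,"tx":0,"ty":0,"tz":0,"jaw":5},
    {"wx":0,"wy":0,"wz":-0.115,"tx":0,"ty":0,"tz":0,"jaw":5},
    {"wx":0,"wy":0,"wz":-0.115,"tx":0,"ty":0,"tz":0,"jaw":5},
    {"wx":0,"wy":0,"wz":-0.115,"tx":0,"ty":0,"tz":0,"jaw":5},
    {"wx":0,"wy":0,"wz":-0.115,"tx":0,"ty":0,"tz":0,"jaw":5},
    {"wx":0,"wy":0,"wz":-0.115,"tx":0,"ty":0,"tz":0,"jaw":5},
  ],
)

```text
time_s: 4.5
tcp_pos: [517.1, 96.7, 281.2]
tool_rot: [[0.438, 0.899, 0.002], [0.899, -0.438, -0.0], [0.001, 0.002, -1.0]]
ft_force: [-0.5, 0.4, 0.0]
opening: 50.0
finger_force: 0.0
```

Run:
```python
from h import *
go([519,131,110],64)
s=arm.sense();d=snap('wrist','w4')
pts('wrist',['basket','basket_grip','basket_lug','hole_saw'])
```

```text
t 4.5 tcp [517.1  96.7 281.2] yaw 64.0 shift [ 3.15 -1.36 17.12] wz 0.001 F [-0.5  0.4  0. ] open 50.0 tiltcol [ 1.6e-03 -2.0e-04 -1.0e+00] q [ 0.04 -0.05  1.72 -0.    1.47  0.49]
wrist basket [([518.3, 128.5, -3.6], 0.57)]
wrist basket_grip [([521.6, 129.0, 119.2], 0.93)]
wrist basket_lug [([549.8, 191.1, 53.4], 0.86)]
wrist hole_saw [([512.0, 128.3, -0.5], 0.83), ([509.8, 10.0, 1.8], 0.82), ([435.9, 239.6, 3.0], 0.82), ([570.8, 247.5, 5.0], 0.6)]
```

View pics/w4.png

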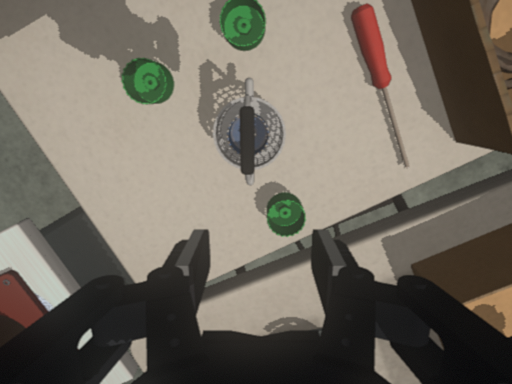

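The basket is at (249,130), its dark bar running from (247,107) to (247,175) and lugs at (250,84) and (250,181). Green look-alikes sit at (243,24), (148,80) and (286,214). The bar runs along the image's vertical, so the yaw is almost right.

Run:
```python
from h import *
s=arm.sense();d=snap('wrist');T=wcam(s,d)
c=d['color'].astype(int);m=((c.max(2)<50)).astype(np.uint8);m[:95]=0;m[190:]=0;m[:,:236]=0;m[:,262:]=0
n,L,st,ce=cv2.connectedComponentsWithStats(m);k=1+st[1:,4].argmax();p=np.argwhere(L==k)[:,::-1].astype(np.float32)
r=cv2.minAreaRect(p);b=cv2.boxPoints(r)
def ray(u,z):
    v=T[:3,:3]@[(u[0]-d['cx'])/d['fx'],(u[1]-d['cy'])/d['fy'],1];return T[:3,3]+v*(z-T[2,3])/v[2]
vx,vy,x,y=cv2.fitLine(p,cv2.DIST_L2,0,.01,.01).ravel()
A,B=[ray((x+t*vx,y+t*vy),123) for t in(-25,25)]
print(r,st[k],'centre',ray(r[0],123).round(1),'axis',np.degrees(np.arctan2(*(B-A)[1::-1])).round(1))
go([519.5,130,103],64)
```

```text
((241.0, 116.5), (1.0, 0.0), -90.0) [241 116   1   2   2] centre [525.4 153.  123. ] axis -117.5
t 4.8 tcp [516.6  97.5 280.7] yaw 63.6 shift [ 3.04 -1.2  17.77] wz -0.007 F [-0.3 -0.6 -0.8] open 49.9 tiltcol [ 6.e-04 -0.e+00 -1.e+00] q [ 0.04 -0.05  1.72 -0.    1.47  0.5 ]
```

Run:
```python
from h import *
im=cv2.imread('pics/w4.png');c=im.astype(int)
s=arm.sense();d=snap('wrist');T=wcam(s,d)
c=d['color'].astype(int);sub=c.max(2)[95:190,236:262];print(c.max(2)[140,236:262])
m=np.zeros(c.shape[:2],np.uint8);m[95:190,236:262]=(sub<62)
m=cv2.morphologyEx(m,cv2.MORPH_OPEN,np.ones((3,3),np.uint8))
n,L,st,ce=cv2.connectedComponentsWithStats(m)
def ray(u,z):
    v=T[:3,:3]@[(u[0]-d['cx'])/d['fx'],(u[1]-d['cy'])/d['fy'],1];return T[:3,3]+v*(z-T[2,3])/v[2]
if n>1:
    k=1+st[1:,4].argmax();p=np.argwhere(L==k)[:,::-1].astype(np.float32);r=cv2.minAreaRect(p)
    vx,vy,x,y=cv2.fitLine(p,cv2.DIST_L2,0,.01,.01).ravel()
    A,B=[ray((x+t*vx,y+t*vy),125) for t in(-25,25)]
    print(r,st[k],'centre',ray(r[0],125).round(1),'axis',np.degrees(np.arctan2(*(B-A)[1::-1])).round(1))
print('hand',ray((247.3,107),125).round(1),ray((247.3,175),125).round(1))
```

```text
[116 121 124 120 100  59  51  55  56  57  57  58  57  58  59  59  57  56
  59  68  78  81  80  80  80  80]
((248.5, 138.0), (60.0, 17.0), 90.0) [240 108  18  61 781] centre [522.6 132.3 125. ] axis -116.8
hand [534.5 158.2 125. ] [505.1 100.7 125. ]
```

>>> drive_tool(
  steps=[
    {"wx":0,"wy":0,"wz":0,"tx":1.55,"ty":-0.6,"tz":1.5,"jaw":5},
    {"wx":0,"wy":0,"wz":0,"tx":1.55,"ty":-0.6,"tz":1.5,"jaw":5},
    {"wx":0,"wy":0,"wz":0,"tx":0,"ty":0,"tz":3,"jaw":5},
    {"wx":0,"wy":0,"wz":0,"tx":0,"ty":0,"tz":3,"jaw":5},
    {"wx":0,"wy":0,"wz":0,"tx":0,"ty":0,"tz":3,"jaw":5},
    {"wx":0,"wy":0,"wz":0,"tx":0,"ty":0,"tz":3,"jaw":5},
    {"wx":0,"wy":0,"wz":0,"tx":0,"ty":0,"tz":2.0,"jaw":5},
    {"wx":0,"wy":0,"wz":0,"tx":0,"ty":0,"tz":0.9,"jaw":5},
  ],
)

```text
time_s: 5.52
tcp_pos: [516.8, 130.8, 97.7]
tool_rot: [[0.442, 0.897, -0.006], [0.897, -0.442, -0.001], [-0.003, -0.005, -1.0]]
ft_force: [-1.1, -0.5, -0.2]
opening: 49.7
finger_force: 0.0
```

Run:
```python
from h import *
go([520,130,102],63.5)
snap('wrist','w5');pts('wrist',['basket_grip','basket_lug'])
snap('side');pts('side',['basket_grip'])
```

```text
t 5.52 tcp [516.8 130.8  97.7] yaw 63.7 shift [ 0.06  0.32 -0.43] wz 0.004 F [-1.1 -0.5 -0.2] open 49.7 tiltcol [-5.6e-03 -6.0e-04 -1.0e+00] q [ 0.1   0.15  1.88 -0.    1.12  0.56]
wrist basket_grip []
wrist basket_lug [([547.3, 186.5, 52.7], 0.57)]
side basket_grip [([518.4, 129.5, 121.7], 0.91)]
```

View pics/w5.png

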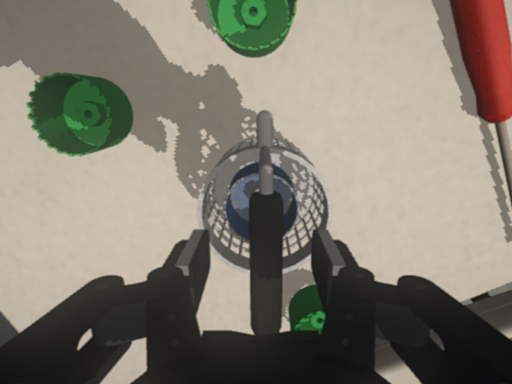

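The bar at (266,260) lies midway between the fingers (190 and 330), with the blue cup below it. Closing.

>>> drive_tool(
  steps=[
    {"wx":0,"wy":0,"wz":0,"tx":0,"ty":0.25,"tz":-0.25,"jaw":2.5},
    {"wx":0,"wy":0,"wz":0,"tx":0,"ty":0,"tz":0,"jaw":0.5},
    {"wx":0,"wy":0,"wz":0,"tx":0,"ty":0,"tz":0,"jaw":0.5},
    {"wx":0,"wy":0,"wz":0,"tx":0,"ty":0,"tz":0,"jaw":0.5},
    {"wx":0,"wy":0,"wz":0,"tx":0,"ty":0,"tz":0,"jaw":0.5},
    {"wx":0,"wy":0,"wz":0,"tx":0,"ty":0,"tz":0,"jaw":0.5},
  ],
  force=90,
)

```text
time_s: 6.27
tcp_pos: [522.0, 130.6, 105.3]
tool_rot: [[0.441, 0.897, 0.001], [0.897, -0.441, 0.001], [0.001, 0.001, -1.0]]
ft_force: [-3.4, 1.9, 7.5]
opening: 12.1
finger_force: 88.1
```

>>> drive_tool(
  steps=[
    {"wx":0,"wy":0,"wz":0,"tx":0,"ty":0,"tz":0,"jaw":0.5},
    {"wx":0,"wy":0,"wz":0,"tx":0,"ty":0,"tz":-0.5,"jaw":0.5},
    {"wx":0,"wy":0,"wz":0,"tx":0,"ty":0,"tz":-1.2,"jaw":0.5},
    {"wx":0,"wy":0,"wz":0,"tx":0,"ty":0,"tz":-2,"jaw":0.5},
    {"wx":0,"wy":0,"wz":0,"tx":0,"ty":0,"tz":-2,"jaw":0.5},
    {"wx":0,"wy":0,"wz":0,"tx":0,"ty":0,"tz":-2,"jaw":0.5},
    {"wx":0,"wy":0,"wz":0,"tx":0,"ty":0,"tz":-2,"jaw":0.5},
    {"wx":0,"wy":0,"wz":0,"tx":0,"ty":0,"tz":-2,"jaw":0.5},
  ],
)

```text
time_s: 6.93
tcp_pos: [521.2, 129.9, 222.3]
tool_rot: [[0.441, 0.897, -0.0], [0.897, -0.441, -0.0], [-0.0, -0.0, -1.0]]
ft_force: [0.5, 0.1, -3.1]
opening: 12.2
finger_force: 88.1
```

>>> drive_tool(
  steps=[
    {"wx":0,"wy":0,"wz":0,"tx":-0.8,"ty":0.2,"tz":-1.2,"jaw":0.5},
    {"wx":0,"wy":0,"wz":0,"tx":-1.8,"ty":0.5,"tz":-1.2,"jaw":0.5},
    {"wx":0,"wy":0,"wz":0,"tx":-2.8,"ty":0.8,"tz":-1.2,"jaw":0.5},
    {"wx":0,"wy":0,"wz":0,"tx":-2.8,"ty":0.8,"tz":-1.2,"jaw":0.5},
    {"wx":0,"wy":0,"wz":0,"tx":-2.8,"ty":0.8,"tz":0,"jaw":0.5},
    {"wx":0,"wy":0,"wz":0,"tx":-2.8,"ty":0.8,"tz":0,"jaw":0.5},
    {"wx":0,"wy":0,"wz":0,"tx":-2.8,"ty":0.8,"tz":0,"jaw":0.5},
    {"wx":0,"wy":0,"wz":0,"tx":-2.8,"ty":0.8,"tz":0,"jaw":0.5},
  ],
)

```text
time_s: 7.6
tcp_pos: [484.2, -70.0, 268.9]
tool_rot: [[0.441, 0.897, -0.0], [0.897, -0.441, -0.0], [-0.0, -0.0, -1.0]]
ft_force: [1.4, -0.2, -4.1]
opening: 11.9
finger_force: 88.1
```

>>> drive_tool(
  steps=[
    {"wx":0,"wy":0,"wz":0,"tx":-2.8,"ty":0.8,"tz":0,"jaw":0.5},
    {"wx":0,"wy":0,"wz":0,"tx":-2.8,"ty":0.8,"tz":0,"jaw":0.5},
    {"wx":0,"wy":0,"wz":0,"tx":-2.8,"ty":0.8,"tz":0,"jaw":0.5},
    {"wx":0,"wy":0,"wz":0,"tx":-2.8,"ty":0.8,"tz":0,"jaw":0.5},
    {"wx":0,"wy":0,"wz":0,"tx":-2.8,"ty":0.8,"tz":0,"jaw":0.5},
    {"wx":0,"wy":0,"wz":0,"tx":-2.8,"ty":0.8,"tz":0,"jaw":0.5},
    {"wx":0,"wy":0,"wz":0,"tx":-1.8,"ty":0.5,"tz":0,"jaw":0.5},
    {"wx":0,"wy":0,"wz":0,"tx":-0.8,"ty":0.2,"tz":0,"jaw":0.5},
  ],
)

```text
time_s: 8.27
tcp_pos: [447.5, -269.5, 268.6]
tool_rot: [[0.444, 0.896, -0.001], [0.896, -0.444, -0.001], [-0.001, -0.001, -1.0]]
ft_force: [-0.4, 0.7, -4.0]
opening: 12.2
finger_force: 88.1
```

>>> drive_tool(
  steps=[
    {"wx":0,"wy":0,"wz":-0.08,"tx":0,"ty":0,"tz":0,"jaw":0.5},
    {"wx":0,"wy":0,"wz":-0.11,"tx":0,"ty":0,"tz":0,"jaw":0.5},
    {"wx":0,"wy":0,"wz":-0.11,"tx":0,"ty":0,"tz":0,"jaw":0.5},
    {"wx":0,"wy":0,"wz":-0.11,"tx":0,"ty":0,"tz":0,"jaw":0.5},
    {"wx":0,"wy":0,"wz":-0.11,"tx":0,"ty":0,"tz":0,"jaw":0.5},
    {"wx":0,"wy":0,"wz":-0.11,"tx":0,"ty":0,"tz":0,"jaw":0.5},
    {"wx":0,"wy":0,"wz":-0.11,"tx":0,"ty":0,"tz":0,"jaw":0.5},
    {"wx":0,"wy":0,"wz":-0.11,"tx":0,"ty":0,"tz":0,"jaw":0.5},
  ],
)

```text
time_s: 8.93
tcp_pos: [448.6, -266.0, 268.7]
tool_rot: [[-0.388, 0.921, -0.001], [0.921, 0.388, 0.001], [0.001, -0.0, -1.0]]
ft_force: [0.6, 0.2, -3.1]
opening: 12.3
finger_force: 88.1
```

>>> drive_tool(
  steps=[
    {"wx":0,"wy":0,"wz":-0.11,"tx":0,"ty":0,"tz":0,"jaw":0.5},
    {"wx":0,"wy":0,"wz":-0.11,"tx":0,"ty":0,"tz":0,"jaw":0.5},
    {"wx":0,"wy":0,"wz":-0.05,"tx":0,"ty":0,"tz":0,"jaw":0.5},
    {"wx":0,"wy":0,"wz":0,"tx":0,"ty":0,"tz":0,"jaw":0.5},
  ],
)

```text
time_s: 9.27
tcp_pos: [448.7, -266.1, 268.7]
tool_rot: [[-0.617, 0.787, -0.001], [0.787, 0.617, 0.001], [0.001, -0.0, -1.0]]
ft_force: [-0.9, 0.3, -2.8]
opening: 12.1
finger_force: 88.1
```

Run:
```python
from h import *
go([450,-277,250],128)
P=[]
for c in('wrist','side','top'):
    snap(c,'p6'+c);pts(c,['basket_grip','basket_lug','basket','stand_entry','stand'])
go([450,-277,250],128)
```

```text
t 9.27 tcp [ 448.7 -266.1  268.7] yaw 128.1 shift [-0.94 -0.57  1.87] wz 0.002 F [-0.9  0.3 -2.8] open 12.1 tiltcol [-6.e-04  7.e-04 -1.e+00] q [-0.69 -0.05  1.75  0.    1.45 -1.35]
wrist basket_grip [([449.0, -265.1, 282.3], 0.67)]
wrist basket_lug [([409.1, -214.5, 218.1], 0.75)]
wrist basket [([443.2, -268.2, 161.7], 0.55)]
wrist stand_entry []
wrist stand []
side basket_grip [([449.4, -267.3, 284.9], 0.85)]
side basket_lug [([412.8, -220.3, 215.2], 0.98)]
side basket [([447.9, -271.7, 166.8], 0.71)]
side stand_entry [([484.5, -318.1, 109.9], 0.62)]
side stand [([449.1, -275.5, -0.2], 0.93), ([409.5, -219.9, 214.2], 0.25)]
top basket_grip [([446.7, -269.5, 284.7], 0.64), ([409.6, -217.9, 211.2], 0.55)]
top basket_lug [([406.9, -213.3, 214.6], 0.39)]
top basket [([448.9, -268.0, 167.7], 0.56)]
top stand_entry [([476.3, -318.8, 114.5], 0.9)]
top stand [([451.1, -277.1, 0.5], 0.89)]
t 10.17 tcp [ 449.  -266.7  268.8] yaw 128.0 shift [-0.87 -0.56  1.88] wz -0.0 F [-0.8  0.  -3.5] open 12.3 tiltcol [-0.  0. -1.] q [-0.69 -0.05  1.74 -0.    1.45 -1.35]
```

View pics/p6wrist.png

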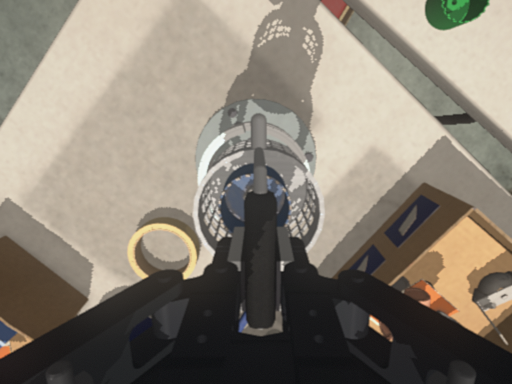

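The wrist view shows the basket at (258,205), upright with the blue cup in it. The bar is held at (262,260), and the stand base shows behind at (255,140). The basket axis agrees with the TCP to about 1 mm, so I'll centre it on (450,-277) and lower it.

>>> drive_tool(
  steps=[
    {"wx":0,"wy":0,"wz":0,"tx":-0.45,"ty":-0.28,"tz":1,"jaw":0.5},
    {"wx":0,"wy":0,"wz":0,"tx":-0.43,"ty":-0.28,"tz":1,"jaw":0.5},
    {"wx":0,"wy":0,"wz":0,"tx":0,"ty":0,"tz":1,"jaw":0.5},
    {"wx":0,"wy":0,"wz":0,"tx":0,"ty":0,"tz":1,"jaw":0.5},
    {"wx":0,"wy":0,"wz":0,"tx":0,"ty":0,"tz":0,"jaw":0.5},
  ],
)

```text
time_s: 10.58
tcp_pos: [448.4, -275.9, 224.9]
tool_rot: [[-0.615, 0.788, -0.005], [0.788, 0.615, 0.004], [0.006, -0.001, -1.0]]
ft_force: [-0.4, 0.5, -3.6]
opening: 12.2
finger_force: 87.9
```

Run:
```python
from h import *
go([450,-277,175],128)
a=snap('side')['color'];b=snap('top')['color']
R=lambda i,x,y,w,h:cv2.resize(i[y:y+h,x:x+w],(390,390),interpolation=cv2.INTER_CUBIC)
cv2.imwrite('pics/c7.png',np.hstack([R(a,285,130,80,80),R(b,280,182,80,80)])[:,:,::-1])
```

```text
t 10.58 tcp [ 448.4 -275.9  224.9] yaw 128.0 shift [-0.21  0.06  4.99] wz -0.001 F [-0.4  0.5 -3.6] open 12.2 tiltcol [-0.0046  0.004  -1.    ] q [-0.7  -0.01  1.78  0.    1.37 -1.36]
```

View pics/c7.png

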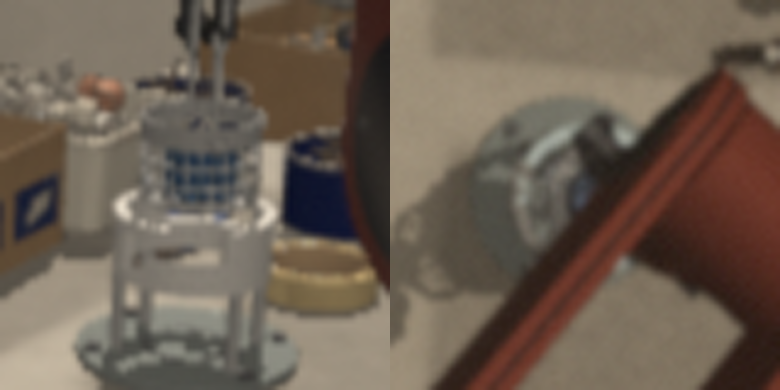

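The side crop shows the basket's body at (203,160), above and roughly centred on the rim (centre about (196,212)). I'll keep lowering and watch the force.

>>> drive_tool(
  steps=[
    {"wx":0,"wy":0,"wz":0,"tx":0,"ty":0,"tz":0.8,"jaw":0.5},
    {"wx":0,"wy":0,"wz":0,"tx":0,"ty":0,"tz":0.8,"jaw":0.5},
    {"wx":0,"wy":0,"wz":0,"tx":0,"ty":0,"tz":0.8,"jaw":0.5},
  ],
)

```text
time_s: 10.93
tcp_pos: [450.2, -277.1, 204.5]
tool_rot: [[-0.616, 0.788, 0.001], [0.788, 0.616, -0.001], [-0.001, 0.0, -1.0]]
ft_force: [0.8, 0.6, -3.7]
opening: 11.8
finger_force: 88.2
```

>>> drive_tool(
  steps=[
    {"wx":0,"wy":0,"wz":0,"tx":0,"ty":0,"tz":0.9,"jaw":0.5},
    {"wx":0,"wy":0,"wz":0,"tx":0,"ty":0,"tz":0.9,"jaw":0.5},
    {"wx":0,"wy":0,"wz":0,"tx":0,"ty":0,"tz":0.5,"jaw":0.5},
    {"wx":0,"wy":0,"wz":0,"tx":0,"ty":0,"tz":0,"jaw":0.5},
  ],
)

```text
time_s: 11.27
tcp_pos: [449.1, -276.3, 179.7]
tool_rot: [[-0.615, 0.788, -0.003], [0.788, 0.615, 0.002], [0.003, -0.001, -1.0]]
ft_force: [-0.8, 0.1, -3.4]
opening: 12.0
finger_force: 88.0
```

Run:
```python
from h import *
go([450,-277,148],128)
d=snap('wrist','w8')
cv2.imwrite('pics/w8c.png',cv2.resize(d['color'][70:270,150:370,::-1],(660,600),interpolation=cv2.INTER_CUBIC))
go([450,-277,148],128)
for c in ('wrist','side'):
    if c=='side':snap(c)
    pts(c,['basket_lug','basket_grip','stand_entry'])
```

```text
t 11.27 tcp [ 449.1 -276.3  179.7] yaw 128.0 shift [-0.12  0.03  3.17] wz -0.0 F [-0.8  0.1 -3.4] open 12.0 tiltcol [-0.0025  0.0021 -1.    ] q [-0.7   0.03  1.83 -0.    1.28 -1.36]
t 11.32 tcp [ 449.6 -276.7  180.8] yaw 128.0 shift [-0.06  0.01  3.28] wz -0.0 F [ 0.7  0.1 -3. ] open 12.1 tiltcol [-0.0014  0.0013 -1.    ] q [-0.7   0.03  1.83  0.    1.28 -1.36]
wrist basket_lug [([412.1, -225.5, 124.6], 0.64)]
wrist basket_grip [([447.6, -277.6, 195.7], 0.85)]
wrist stand_entry []
side basket_lug [([409.8, -232.5, 129.8], 0.61)]
side basket_grip [([452.1, -280.7, 197.0], 0.87)]
side stand_entry [([485.2, -316.1, 111.1], 0.56)]
```

View pics/w8c.png

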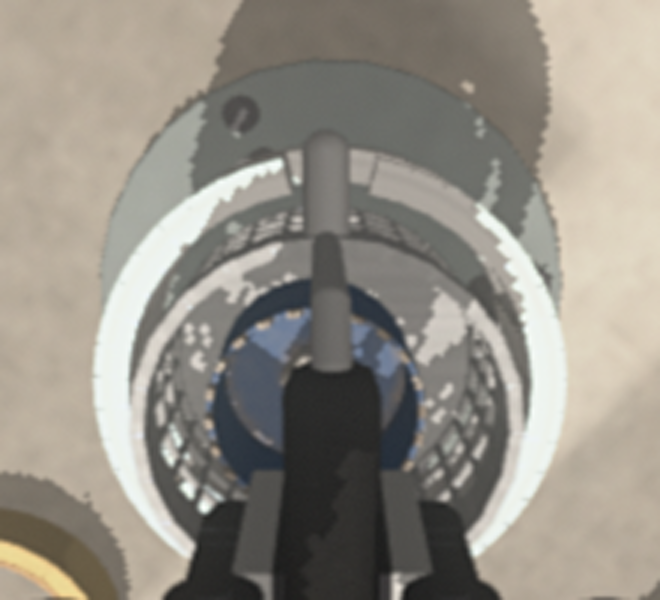

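The lug at (326,185) sits between the slot edges at 287 and 377, and the basket is centred in the collar. Lowering through the slots.

>>> drive_tool(
  steps=[
    {"wx":0,"wy":0,"wz":0,"tx":0,"ty":0,"tz":0.6,"jaw":0.5},
    {"wx":0,"wy":0,"wz":0,"tx":0,"ty":0,"tz":0.6,"jaw":0.5},
    {"wx":0,"wy":0,"wz":0,"tx":0,"ty":0,"tz":0.6,"jaw":0.5},
    {"wx":0,"wy":0,"wz":0,"tx":0,"ty":0,"tz":0.6,"jaw":0.5},
    {"wx":0,"wy":0,"wz":0,"tx":0,"ty":0,"tz":0,"jaw":0.5},
  ],
)

```text
time_s: 12.08
tcp_pos: [449.0, -276.2, 155.6]
tool_rot: [[-0.615, 0.788, -0.003], [0.788, 0.615, 0.002], [0.003, -0.001, -1.0]]
ft_force: [0.2, 0.6, -2.7]
opening: 11.9
finger_force: 88.0
```

>>> drive_tool(
  steps=[
    {"wx":0,"wy":0,"wz":0,"tx":0,"ty":0,"tz":0.4,"jaw":0.5},
    {"wx":0,"wy":0,"wz":0,"tx":0,"ty":0,"tz":0.3,"jaw":0.5},
    {"wx":0,"wy":0,"wz":0,"tx":0,"ty":0,"tz":0,"jaw":0.5},
  ],
)

```text
time_s: 12.33
tcp_pos: [449.7, -276.8, 150.0]
tool_rot: [[-0.615, 0.788, -0.001], [0.788, 0.615, 0.001], [0.001, -0.0, -1.0]]
ft_force: [0.7, 0.6, -4.0]
opening: 12.3
finger_force: 88.1
```

Run:
```python
from h import *
for i in range(4):
    go([450,-277,148],128);snap('side')
```

```text
t 12.33 tcp [ 449.7 -276.8  150. ] yaw 128.0 shift [-0.03  0.01  0.2 ] wz -0.0 F [ 0.7  0.6 -4. ] open 12.3 tiltcol [-8.e-04  7.e-04 -1.e+00] q [-0.7   0.06  1.86  0.    1.22 -1.36]
t 12.38 tcp [ 449.9 -276.9  150.4] yaw 128.0 shift [-0.01  0.01  0.24] wz -0.0 F [-0.4 -1.  -4.1] open 12.4 tiltcol [-5.e-04  4.e-04 -1.e+00] q [-0.7   0.06  1.86 -0.    1.22 -1.36]
t 12.43 tcp [ 450.  -277.   150.8] yaw 128.0 shift [0.01 0.   0.28] wz -0.0 F [-0.4 -0.  -3.9] open 12.3 tiltcol [-1.e-04  1.e-04 -1.e+00] q [-0.7   0.06  1.86  0.    1.22 -1.36]
t 12.48 tcp [ 450.2 -277.1  151. ] yaw 128.0 shift [ 0.02 -0.    0.3 ] wz -0.0 F [-0.7  0.6 -3.5] open 11.9 tiltcol [ 2.e-04 -1.e-04 -1.e+00] q [-0.7   0.06  1.86  0.    1.22 -1.36]
```

>>> drive_tool(
  steps=[
    {"wx":0,"wy":0,"wz":0,"tx":0,"ty":0,"tz":0.2,"jaw":0.5},
    {"wx":0,"wy":0,"wz":0,"tx":0,"ty":0,"tz":0.1,"jaw":0.5},
    {"wx":0,"wy":0,"wz":0,"tx":0,"ty":0,"tz":0.1,"jaw":0.5},
    {"wx":0,"wy":0,"wz":0,"tx":0,"ty":0,"tz":0,"jaw":0.5},
  ],
)

```text
time_s: 12.87
tcp_pos: [449.9, -276.9, 146.5]
tool_rot: [[-0.616, 0.788, -0.0], [0.788, 0.616, 0.0], [0.0, -0.0, -1.0]]
ft_force: [-0.6, -0.0, -3.8]
opening: 12.0
finger_force: 88.1
```

>>> drive_tool(
  steps=[
    {"wx":0,"wy":0,"wz":0,"tx":0,"ty":0,"tz":0.1,"jaw":0.5},
    {"wx":0,"wy":0,"wz":0,"tx":0,"ty":0,"tz":0.1,"jaw":0.5},
    {"wx":0,"wy":0,"wz":0,"tx":0,"ty":0,"tz":0,"jaw":0.5},
  ],
)

```text
time_s: 13.12
tcp_pos: [450.1, -277.2, 144.8]
tool_rot: [[-0.615, 0.788, 0.0], [0.788, 0.615, -0.0], [-0.0, 0.0, -1.0]]
ft_force: [-0.2, -0.2, -3.5]
opening: 12.2
finger_force: 88.3
```

>>> drive_tool(
  steps=[
    {"wx":0,"wy":0,"wz":0,"tx":0,"ty":0,"tz":0.1,"jaw":0.5},
    {"wx":0,"wy":0,"wz":0,"tx":0,"ty":0,"tz":0.1,"jaw":0.5},
    {"wx":0,"wy":0,"wz":0,"tx":0,"ty":0,"tz":0,"jaw":0.5},
  ],
)

```text
time_s: 13.37
tcp_pos: [450.4, -277.2, 144.5]
tool_rot: [[-0.616, 0.788, 0.001], [0.788, 0.616, -0.001], [-0.001, 0.0, -1.0]]
ft_force: [-3.6, 3.2, 6.9]
opening: 12.1
finger_force: 89.7
```

>>> drive_tool(
  steps=[
    {"wx":0,"wy":0,"wz":0,"tx":0,"ty":0,"tz":0.1,"jaw":0.5},
    {"wx":0,"wy":0,"wz":0,"tx":0,"ty":0,"tz":0.0,"jaw":0.5},
  ],
)

```text
time_s: 13.53
tcp_pos: [450.5, -277.3, 144.4]
tool_rot: [[-0.616, 0.788, 0.001], [0.788, 0.616, -0.001], [-0.001, 0.0, -1.0]]
ft_force: [-5.3, 4.8, 12.9]
opening: 12.0
finger_force: 90.5
```

The ledge is at TCP z ≈ 144.5. I'll rise about 2.5 mm to mid-channel, then twist clockwise (+wz) in stages.

>>> drive_tool(
  steps=[
    {"wx":0,"wy":0,"wz":0,"tx":0,"ty":0,"tz":-0.5,"jaw":0.5},
    {"wx":0,"wy":0,"wz":0,"tx":0,"ty":0,"tz":0,"jaw":0.5},
    {"wx":0,"wy":0,"wz":0.06,"tx":0,"ty":0,"tz":0,"jaw":0.5},
    {"wx":0,"wy":0,"wz":0.06,"tx":0,"ty":0,"tz":0,"jaw":0.5},
    {"wx":0,"wy":0,"wz":0.06,"tx":0,"ty":0,"tz":0,"jaw":0.5},
    {"wx":0,"wy":0,"wz":0.06,"tx":0,"ty":0,"tz":0,"jaw":0.5},
    {"wx":0,"wy":0,"wz":0,"tx":0,"ty":0,"tz":0,"jaw":0.5},
  ],
)

```text
time_s: 14.12
tcp_pos: [449.8, -277.0, 146.2]
tool_rot: [[-0.409, 0.913, -0.001], [0.913, 0.409, 0.0], [0.001, -0.0, -1.0]]
ft_force: [-0.4, 0.6, -3.3]
opening: 12.1
finger_force: 88.1
```

Run:
```python
from h import *
go([450,-277,147],68);print(arm.sense()['moment'])
```

```text
t 14.12 tcp [ 449.8 -277.   146.2] yaw 114.1 shift [-0.01  0.02 -0.08] wz 0.805 F [-0.4  0.6 -3.3] open 12.1 tiltcol [-5.e-04  4.e-04 -1.e+00] q [-0.7   0.07  1.86 -0.    1.21 -1.12]
[-0.00225476  0.02439739  0.03797102]
```

>>> drive_tool(
  steps=[
    {"wx":0,"wy":0,"wz":0.08,"tx":0,"ty":0,"tz":-0.05,"jaw":0.5},
    {"wx":0,"wy":0,"wz":0.08,"tx":0,"ty":0,"tz":0,"jaw":0.5},
    {"wx":0,"wy":0,"wz":0.08,"tx":0,"ty":0,"tz":0,"jaw":0.5},
    {"wx":0,"wy":0,"wz":0.08,"tx":0,"ty":0,"tz":0,"jaw":0.5},
    {"wx":0,"wy":0,"wz":0.08,"tx":0,"ty":0,"tz":0,"jaw":0.5},
    {"wx":0,"wy":0,"wz":0.08,"tx":0,"ty":0,"tz":0,"jaw":0.5},
    {"wx":0,"wy":0,"wz":0.08,"tx":0,"ty":0,"tz":0,"jaw":0.5},
    {"wx":0,"wy":0,"wz":0.08,"tx":0,"ty":0,"tz":0,"jaw":0.5},
  ],
)

```text
time_s: 14.78
tcp_pos: [449.9, -277.0, 146.9]
tool_rot: [[0.217, 0.976, -0.0], [0.976, -0.217, 0.0], [0.0, -0.0, -1.0]]
ft_force: [-0.3, 0.3, -3.5]
opening: 12.1
finger_force: 88.1
```

>>> drive_tool(
  steps=[
    {"wx":0,"wy":0,"wz":0.08,"tx":0,"ty":0,"tz":0,"jaw":0.5},
    {"wx":0,"wy":0,"wz":0.06,"tx":0,"ty":0,"tz":0,"jaw":0.5},
    {"wx":0,"wy":0,"wz":0,"tx":0,"ty":0,"tz":0,"jaw":0.5},
  ],
)

```text
time_s: 15.03
tcp_pos: [449.9, -277.0, 146.9]
tool_rot: [[0.35, 0.937, -0.0], [0.937, -0.35, 0.0], [0.0, -0.0, -1.0]]
ft_force: [-0.1, -0.3, -3.0]
opening: 12.0
finger_force: 88.1
```

Run:
```python
from h import *
go([450,-277,147],68);print(arm.sense()['moment'])
```

```text
t 15.03 tcp [ 449.9 -277.   146.9] yaw 69.5 shift [ 0.    0.01 -0.01] wz 0.027 F [-0.1 -0.3 -3. ] open 12.0 tiltcol [-3.e-04  3.e-04 -1.e+00] q [-0.7   0.07  1.86  0.    1.21 -0.34]
[-0.01750787 -0.00650346 -0.02585238]
```

>>> drive_tool(
  steps=[
    {"wx":0,"wy":0,"wz":0.025,"tx":0,"ty":0,"tz":0.1,"jaw":0.5},
    {"wx":0,"wy":0,"wz":0,"tx":0,"ty":0,"tz":0.2,"jaw":0.5},
    {"wx":0,"wy":0,"wz":0,"tx":0,"ty":0,"tz":0.2,"jaw":0.5},
    {"wx":0,"wy":0,"wz":0,"tx":0,"ty":0,"tz":0,"jaw":0.5},
  ],
)

```text
time_s: 15.37
tcp_pos: [449.7, -276.8, 141.6]
tool_rot: [[0.372, 0.928, -0.001], [0.928, -0.372, 0.001], [0.0, -0.001, -1.0]]
ft_force: [0.5, 0.2, -3.7]
opening: 12.0
finger_force: 88.1
```

Below the ledge height with no contact, so the lugs are in the notches. Lowering on.

>>> drive_tool(
  steps=[
    {"wx":0,"wy":0,"wz":0,"tx":0,"ty":0,"tz":0.3,"jaw":0.5},
    {"wx":0,"wy":0,"wz":0,"tx":0,"ty":0,"tz":0.2,"jaw":0.5},
    {"wx":0,"wy":0,"wz":0,"tx":0,"ty":0,"tz":0.1,"jaw":0.5},
    {"wx":0,"wy":0,"wz":0,"tx":0,"ty":0,"tz":0.1,"jaw":0.5},
    {"wx":0,"wy":0,"wz":0,"tx":0,"ty":0,"tz":0,"jaw":0.5},
  ],
)

```text
time_s: 15.78
tcp_pos: [449.9, -277.0, 135.0]
tool_rot: [[0.373, 0.928, -0.0], [0.928, -0.373, 0.0], [0.0, -0.0, -1.0]]
ft_force: [-0.5, 0.1, -4.3]
opening: 12.2
finger_force: 88.1
```

>>> drive_tool(
  steps=[
    {"wx":0,"wy":0,"wz":0,"tx":0,"ty":0,"tz":0.1,"jaw":0.5},
    {"wx":0,"wy":0,"wz":0,"tx":0,"ty":0,"tz":0.1,"jaw":0.5},
    {"wx":0,"wy":0,"wz":0,"tx":0,"ty":0,"tz":0,"jaw":0.5},
  ],
)

```text
time_s: 16.03
tcp_pos: [449.9, -277.0, 133.1]
tool_rot: [[0.373, 0.928, -0.0], [0.928, -0.373, 0.0], [0.0, -0.0, -1.0]]
ft_force: [-0.2, -0.5, -3.8]
opening: 12.1
finger_force: 88.0
```

>>> drive_tool(
  steps=[
    {"wx":0,"wy":0,"wz":0,"tx":0,"ty":0,"tz":0.1,"jaw":0.5},
    {"wx":0,"wy":0,"wz":0,"tx":0,"ty":0,"tz":0,"jaw":0.5},
  ],
)

```text
time_s: 16.2
tcp_pos: [450.2, -277.2, 132.7]
tool_rot: [[0.373, 0.928, 0.0], [0.928, -0.373, -0.0], [-0.0, 0.001, -1.0]]
ft_force: [-0.7, 0.2, -1.1]
opening: 12.4
finger_force: 88.3
```

>>> drive_tool(
  steps=[
    {"wx":0,"wy":0,"wz":0,"tx":0,"ty":0,"tz":0,"jaw":4},
    {"wx":0,"wy":0,"wz":0,"tx":0,"ty":0,"tz":0,"jaw":4},
    {"wx":0,"wy":0,"wz":0,"tx":0,"ty":0,"tz":0,"jaw":4},
    {"wx":0,"wy":0,"wz":0,"tx":0,"ty":0,"tz":0,"jaw":4},
  ],
  force=20,
)

```text
time_s: 16.53
tcp_pos: [450.3, -277.3, 132.7]
tool_rot: [[0.373, 0.928, 0.001], [0.928, -0.373, -0.001], [-0.0, 0.001, -1.0]]
ft_force: [-1.1, -0.0, 0.5]
opening: 40.0
finger_force: 0.0
```

Released with the weight on the notch floor. Retreating straight up.

>>> drive_tool(
  steps=[
    {"wx":0,"wy":0,"wz":0,"tx":0,"ty":0,"tz":-1,"jaw":4},
    {"wx":0,"wy":0,"wz":0,"tx":0,"ty":0,"tz":-2,"jaw":4},
    {"wx":0,"wy":0,"wz":0,"tx":0,"ty":0,"tz":-3,"jaw":4},
    {"wx":0,"wy":0,"wz":0,"tx":0,"ty":0,"tz":-3,"jaw":4},
    {"wx":0,"wy":0,"wz":0,"tx":0,"ty":0,"tz":-2,"jaw":4},
    {"wx":0,"wy":0,"wz":0,"tx":-2,"ty":0,"tz":0,"jaw":4},
    {"wx":0,"wy":0,"wz":0,"tx":-2,"ty":0,"tz":0,"jaw":4},
    {"wx":0,"wy":0,"wz":0,"tx":0,"ty":0,"tz":0,"jaw":4},
  ],
)

```text
time_s: 17.2
tcp_pos: [434.5, -316.9, 244.1]
tool_rot: [[0.374, 0.927, 0.001], [0.927, -0.374, -0.003], [-0.003, 0.002, -1.0]]
ft_force: [-0.1, 0.3, 0.2]
opening: 40.0
finger_force: 0.0
```

Run:
```python
from h import *
d=snap('wrist');pts('wrist',['basket','basket_grip','basket_lug','hole_saw'])
a=snap('side')['color'];pts('side',['basket','basket_grip','basket_lug','stand_notch'])
R=lambda i,x,y,w,h:cv2.resize(i[y:y+h,x:x+w],(390,390),interpolation=cv2.INTER_CUBIC)
cv2.imwrite('pics/c9.png',np.hstack([R(a,285,140,80,80),R(d['color'],130,20,256,256)])[:,:,::-1])
```

```text
wrist basket [([449.0, -281.4, 29.5], 0.93)]
wrist basket_grip [([443.3, -276.0, 145.3], 0.75)]
wrist basket_lug [([475.8, -219.5, 79.3], 0.57)]
wrist hole_saw [([446.6, -278.8, 30.2], 0.78)]
side basket [([450.1, -278.4, 28.9], 0.66)]
side basket_grip [([446.6, -278.7, 145.7], 0.74)]
side basket_lug [([470.5, -219.3, 78.3], 0.78)]
side stand_notch [([428.2, -321.4, 75.2], 0.77)]
```

View pics/c9.png

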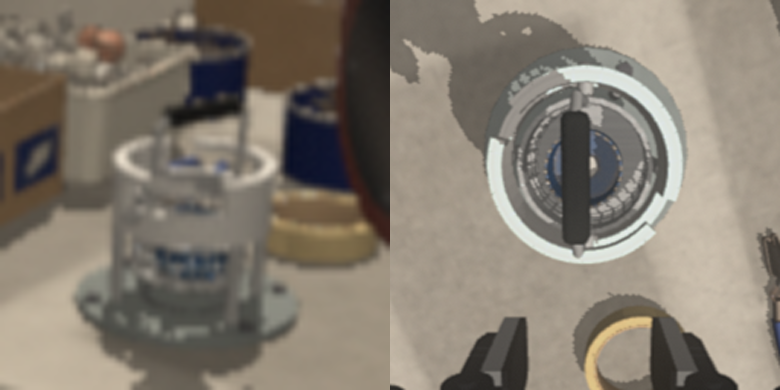

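The basket hangs in the collar with its underside about 29 mm up and lugs at 78–79 mm, in the notches. The blue cup is still inside and the gripper is clear.

```bash
python3 -c "
from cell import arm
print(arm.job_done())"
```

```text
the job is handed in; nothing more can be done
None
```

The basket, with the hole saw inside, hangs locked in the stand's notches; the gripper let go and is clear, nothing else was handled, and the job was handed in at about 17 s of the 45 s allowed (verdict not shown).

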